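Check the carrier latches and shut a die tray in

TASK

Check the two spring latches of the die-tray carrier, the left one (seen from the robot) first: press each blue key straight down, and if its lid has not sprung open at 10 N that latch is out of limits, so let go and leave that bay shut and empty. Then lay the open white die tray flat in the bay whose lid sprang open, right way up and without tipping it, and press that lid down until the latch clicks and holds it. Never push on the carrier with more than 15 N, and leave the things around it alone.

Things in the scene. Friction and masses are not known exactly. Their poses are not given: they have to be found in the camera images.
- carrier: die-tray carrier fixed to the bench: aluminium base 152 mm (front-back) x 240 mm, 12 mm high, two equal bays side by side, each with a key and latch in front and a hinge behind; origin on the worktop midway between the bays, x from the keys to the hinges, y to the left. Either latch may be out of limits (much too stiff); which one cannot be seen and changes from run to run.
- key_left: blue ribbed release key of the left bay, cap 20 mm (front-back) x 32 mm; origin = centre of the cap's top, 33 mm above the worktop when up. Sprung, moves straight down, stop at 8 mm; at 4 to 5 mm it frees the lid. In a good latch this takes 5 to 7 N (9 N at the stop) and the lid swings open by itself in about 2 s. A bad one looks the same but is far stiffer (6 N per mm).
- lid_left (a joint): angle of the left lid in rad: 0 = shut and latched, grows as it opens, 1.92 = fully open, leaning back past upright; -0.035 = pushed past the latch to its soft stop. A light spring opens it (1 N at the front edge). Pressed shut at the front edge it meets the hook at 0.13, a peak of about 5 N at 0.1 to 0.05, clicks in at about 0 and is then held.
- lid_edge_left (a point): middle of the front rim of the left lid, on its outer (upper) face, 66 mm from the hinge line, moving with the lid; z = outward normal of the lid, x from the front rim to the hinge. The lid is a black frame 66 x 62 mm, 4 mm thick, with a clear pane and a steel tongue in front that goes under the latch hook.
- bay_left (a point): centre of the floor of the left bay, 12 mm above the worktop, axes as the carrier's. The pocket leaves the tray 2 mm play all round between black ribs 4 mm high (none in the middle 34 mm of its left and right sides). The lid's hinge line runs along y, 42 mm behind and 16 mm above this point; the key is 70 mm in front of it.
- key_right: blue ribbed release key of the right bay, cap 20 mm (front-back) x 32 mm; origin = centre of the cap's top, 33 mm above the worktop when up. Sprung, moves straight down, stop at 8 mm; at 4 to 5 mm it frees the lid. In a good latch this takes 5 to 7 N (9 N at the stop) and the lid swings open by itself in about 2 s. A bad one looks the same but is far stiffer (6 N per mm).
- lid_right (a joint): angle of the right lid in rad: 0 = shut and latched, grows as it opens, 1.92 = fully open, leaning back past upright; -0.035 = pushed past the latch to its soft stop. A light spring opens it (1 N at the front edge). Pressed shut at the front edge it meets the hook at 0.13, a peak of about 5 N at 0.1 to 0.05, clicks in at about 0 and is then held.
- lid_edge_right (a point): middle of the front rim of the right lid, on its outer (upper) face, 66 mm from the hinge line, moving with the lid; z = outward normal of the lid, x from the front rim to the hinge. The lid is a black frame 66 x 62 mm, 4 mm thick, with a clear pane and a steel tongue in front that goes under the latch hook.
- bay_right (a point): centre of the floor of the right bay, 12 mm above the worktop, axes as the carrier's. The pocket leaves the tray 2 mm play all round between black ribs 4 mm high (none in the middle 34 mm of its left and right sides). The lid's hinge line runs along y, 42 mm behind and 16 mm above this point; the key is 70 mm in front of it.
- die_tray_centre (a point): centre, half-way up, of the open white die tray: 50 x 50 mm (51 over all), 10 mm thick, loose, about 30 g; z up, x and y square to its sides. It may be put in any of the four ways round. It lies on the worktop to the right of the carrier.
- blue_tray: die tray with a blue body and a clear clipped cover, 51 x 54 mm, 9 mm thick, loose; origin at the centre of its underside; to be left alone
- dish: round clear dish with a lid, 62 mm across, 14 mm high, loose; origin at the centre of its underside; to be left alone
There are look-alikes about, which are no part of the job. Leave any green look-alike of the part that bears die_tray_centre alone.

How it is judged:
On the way, in this order (a step that is already met when the one before it is completed fails the run):
1. the left key has been pressed with 7.5 N or its lid has sprung open ((contact force between any of the fingers, the arm and key_left above 7.5 N or value of joint lid_left above 0.3 rad)), for 0.02 s.
2. then the right key has been pressed with 7.5 N or its lid has sprung open ((contact force between any of the fingers, the arm and key_right above 7.5 N or value of joint lid_right above 0.3 rad)), for 0.02 s.
3. the white tray lies flat in the pocket of the bay with the open lid (((horizontal distance between die_tray_centre and bay_left below 0.005 m and z of die_tray_centre in the frame of bay_left between 0.003 and 0.0075 m and angle between die_tray_centre's own z axis and vertical below 0.06 rad and value of joint lid_left above 0.6 rad) or (horizontal distance between die_tray_centre and bay_right below 0.005 m and z of die_tray_centre in the frame of bay_right between 0.003 and 0.0075 m and angle between die_tray_centre's own z axis and vertical below 0.06 rad and value of joint lid_right above 0.6 rad))), for 0.1 s.
At the end, for the whole second after the job is handed in: The white tray lies flat (within 0.06 rad) on the floor of one bay, within 5 mm of its centre, both lids are shut and held by their latches (within 0.03 rad of 0) and at rest (((horizontal distance between die_tray_centre and bay_left below 0.005 m and z of die_tray_centre in the frame of bay_left between 0.003 and 0.0075 m and angle between die_tray_centre's own z axis and vertical below 0.06 rad) or (horizontal distance between die_tray_centre and bay_right below 0.005 m and z of die_tray_centre in the frame of bay_right between 0.003 and 0.0075 m and angle between die_tray_centre's own z axis and vertical below 0.06 rad)) and value of joint lid_left between -0.03 and 0.03 rad and value of joint lid_right between -0.03 and 0.03 rad and velocity of joint each of lid_left, lid_right below 0.01 rad/s); the robot touches nothing.
It fails at once if the carrier, a lid or a key is pushed with more than 20 N (contact force between any of the fingers, the arm and carrier above 20 N).
It fails at once if the white tray is tipped by more than 0.5 rad (angle between die_tray_centre's own z axis and vertical above 0.5 rad).
It fails at once if the blue tray is moved by more than 15 mm (distance of blue_tray from where it was at the start of the episode above 0.015 m).
It fails at once if the dish is moved by more than 15 mm (distance of dish from where it was at the start of the episode above 0.015 m).
It also fails if it takes over 61 s, if anything falls off the work surface, if the arm or the gripper's body presses on something with over 40 N, if the wrist force passes 120 N, or if a joint passes its speed limit or range.

ROBOT

A 6-joint arm with a two-finger parallel gripper is mounted at the origin on a cart in front of the work surface, level with it; the furniture and walls round the work are solid. World frame = base frame: x ahead of the robot, y to its left, z up, the work surface at z = 0. Lengths are in m, angles in rad, forces in N, time in s.
With the tool pointing down it reaches from about 0.35 to 0.85 m from the base axis. Payload 8.1 kg.
Tool frame: the origin (TCP) lies on the mounting face of the last link; the fingertips stand 186 mm ahead of it and the grasp point (between the pads) lies 167 mm ahead of it; z points along the fingers, y is the line along which they close (so a half turn about z gives the same grasp; the last joint's range is limited). The gripper opens to 93 mm and grips with 3 to 60 N. Pads are 15 mm wide; open, the fingers measure 128 mm over their backs; the gripper's body (75 mm by 188 mm) begins 65 mm behind the grasp point.
Start: joints at [1.135, 0.13, 1.488, -0, 1.523, -0.085], TCP at [0.206, 0.563, 0.405] pointing down, gripper open.
Joint ranges: [-2.96, 2.96], [-0.89, 2.26], [0.02, 2.5], [-1.34, 4.48], [0, 2.73], [-2.66, 2.66]. Speed limits (rad/s): [2.39, 2.39, 2.79, 3.14, 3.14, 3.14].

INTERFACE

Orientations are given as a rotation vector (axis times angle).
In Python, from plant import * gives the robot as it stands. The module is installed in compiled form; this text tells all that it offers.
- The arm moves only by the tool arm_command, never from a script. Its argument "increments" is a list of rows, each a list of 6 numbers: the shift along the tool's x, y, z in units of 0.2 m (1.0 is 0.2 m), then the turn, a rotation vector about the tool's x, y, z in units of pi rad (1.0 is pi rad). A call has exactly 5 rows; each row is the pose to reach, as a shift and turn from the pose commanded when the call began, along the tool's axes at that moment, turning the shorter way round; what a row does not reach only later rows make up. A row lasts 1/8 s, in which the tool goes at most 62.5 mm and 10.7 degrees, less where a joint would pass 70% of its speed; a pose out of reach is approached as far as the arm can. A call with a number of a shift or a turn outside -1 to 1 is refused whole. A call with a gripper value outside its range is refused whole. "fingers" is the closure, from -1 (fully open) to 1 (shut), set as the call begins (left out, the last holds). The fingers move at their own pace and stop on an object; "force" is the grip in N (left out, the last holds). Time passes only in rows, so rows that repeat a pose let the fingers close, or fill a call up. It gives the time, the measured TCP pose, the force, the opening and the grip force at its end, in the units of the state.
- read_state(): the state, without advancing time (a new reading comes with each control period).
- read_camera(name): name is "side" or "top"; returns a dict with "image" (420x560x3 uint8, red, green, blue), "fx", "fy", "cx", "cy" (pixels), "T" (4x4, takes a point from camera to world coordinates). Camera axes: x right, y down, z forward; pixel columns grow to the right and rows downward; lengths in m; the calibration is good to about 2 mm. A picture is of the moment at which its call begins. There is no depth.
- close_job(): hands the job in; it is judged then, once.
The state is a dict: "t": time; "q": joint angles; "dq": joint speeds; "joint_torque": joint torques, N m; "tool_pos": TCP position; "orientation": TCP orientation; "force": force on the tool from outside, world axes, zero at the start; "wrist_torque": the same for the moment, N m; "opening": finger opening in m; "gripper_force": force on a finger pad.
Only numpy, scipy, OpenCV 4.12 (cv2) and the standard library are available. Lean on these libraries where they do the work, as an engineer would, in place of code of your own. Each camera call takes 0.05 s, during which the arm holds its last target. There are 200 camera calls.

## Working session

There is one attempt and no reset: what is moved stays moved. The work goes in short steps, Python scripts to look and compute and a tool call to move; the robot and the scene stay as the last step left them, time stands still between calls to the robot, and variables do not carry over. Pictures are saved under pics/ and viewed, at most 10 in all, crops included, and the job is handed in when it is done.

Besides the shell and the picture viewer there is one more tool, called after "Request:" by a JSON object that holds its "fn" and its "kwargs". arm_command: Moves the arm, as the interface text tells. Shifts and turns lie within -1 to 1; 1 stands for 0.2 m of shift or pi rad of turn. Its arguments: {"type":"object","properties":{"increments":{"type":"array","items":{"type":"array","items":{"type":"number","minimum":-1,"maximum":1}}},"fingers":{"type":"number"},"force":{"type":"number"}},"required":["increments"]}

```bash
mkdir -p pics
cat > h.py <<'E'
from plant import *
import numpy as np, cv2
from scipy.spatial.transform import Rotation as R
def snap(n,f=None):
    c=read_camera(n)
    if f: cv2.imwrite('pics/'+f,c['image'][:,:,::-1])
    return c
def ray(c,u,v,z):
    T=np.array(c['T']); d=T[:3,:3]@np.array([(u-c['cx'])/c['fx'],(v-c['cy'])/c['fy'],1])
    o=T[:3,3]; return o+d*(z-o[2])/d[2]
def proj(c,p):
    T=np.array(c['T']); q=T[:3,:3].T@(np.array(p)-T[:3,3]); return np.array([c['fx']*q[0]/q[2]+c['cx'],c['fy']*q[1]/q[2]+c['cy']])
def rows(target,yaw_turn=0):
    s=read_state(); r=R.from_rotvec(s['orientation']); return r.inv().apply(np.array(target)-s['tool_pos'])/0.2
E
python3 - <<'E'
from h import *
s=read_state(); print(s['t'],s['tool_pos'],s['orientation'],R.from_rotvec(s['orientation']).as_matrix().round(3),s['opening'])
a=snap('side','s1.png');b=snap('top','t1.png')
for c in (a,b): print(np.array(c['T']).round(3),c['fx'],c['cx'],c['cy'])
E
```

```text
0.0 [0.20607627 0.56326587 0.40369362] [-5.48206571e-01 -3.09289775e+00  2.74898540e-03] [[-0.939  0.344 -0.001]
 [ 0.344  0.939 -0.002]
 [ 0.    -0.002 -1.   ]] 0.09296172337481927
[[ 0.969 -0.134  0.21   0.22 ]
 [-0.248 -0.476  0.844 -1.428]
 [-0.013 -0.869 -0.495  0.837]
 [ 0.     0.     0.     1.   ]] 465.01820946000737 280.2837234337518 207.751495242693
[[ 0.026 -0.99   0.138  0.382]
 [-1.    -0.023  0.02  -0.124]
 [-0.017 -0.139 -0.99   1.238]
 [ 0.     0.     0.     1.   ]] 420.3888572318358 271.8627358881677 213.1861494492771
```

View pics/t1.png

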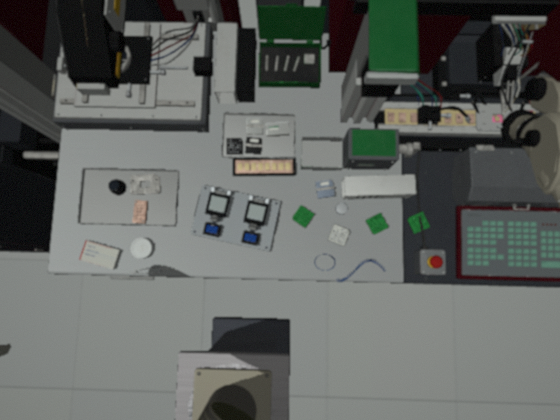

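View pics/s1.png

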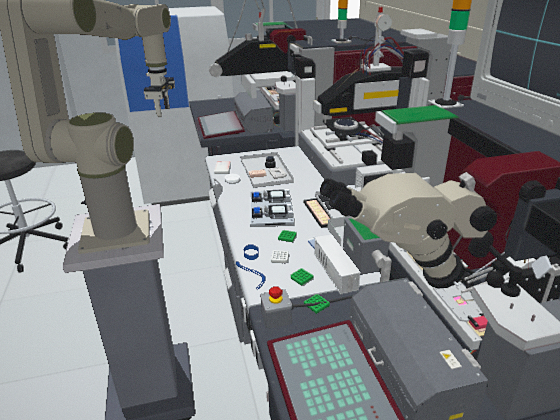

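Top view: the carrier is at (237,217) with blue keys at (213,230) on the left and (250,238) on the right. Candidates for the white tray: the white perforated square at (339,234), green look-alikes at (303,216), (376,223) and (418,222), the blue tray at (325,188), the small disc at (341,209), and the white box at (100,253). I choose (339,234) and check it in a crop.

Run:
```python
from h import *
c=snap('top'); im=c['image']
cv2.imwrite('pics/crop1.png',cv2.resize(im[175:285,185:385],None,fx=4,fy=4,interpolation=cv2.INTER_CUBIC)[:,:,::-1])
hsv=cv2.cvtColor(im,cv2.COLOR_RGB2HSV)
def comps(m,x0,y0,x1,y1,z,lo):
    mm=np.zeros_like(m); mm[y0:y1,x0:x1]=m[y0:y1,x0:x1]
    cs,_=cv2.findContours(mm,cv2.RETR_EXTERNAL,cv2.CHAIN_APPROX_NONE)
    for k in cs:
        if cv2.contourArea(k)<lo: continue
        (u,v),wh,a=cv2.minAreaRect(k); P=np.array([ray(c,*q,z) for q in cv2.boxPoints(((u,v),wh,a))])
        e=P[1]-P[0];f=P[2]-P[1]
        print((round(u),round(v)),'world',ray(c,u,v,z).round(4),'sides',np.linalg.norm(e).round(4),np.linalg.norm(f).round(4),'yaw',np.degrees([np.arctan2(e[1],e[0]),np.arctan2(f[1],f[0])]).round(1))
print('keys');comps(cv2.inRange(hsv,(105,120,40),(130,255,255)),190,180,290,250,.033,20)
print(im[234,339],im[234,320],im[229,339],im[217,237])
print('origin',proj(c,[0,0,0]))
print(im[224:246,339].max(1),im[236,324:356].max(1))
```

```text
keys
(250, 237) world [ 0.4799 -0.0385  0.033 ] sides 0.0346 0.023 yaw [ -88.6 -178.2]
(211, 229) world [0.5004 0.0739 0.033 ] sides 0.0245 0.036 yaw [ -11.3 -102.6]
[155 159 152] [132 135 133] [166 170 161] [131 137 138]
origin [231.39474124 408.83408004]
[128 131 153 171 172 170 168 169 167 162 159 158 155 157 160 158 149 146
 150 153 142 131] [135 135 134 134 134 147 159 162 162 161 154 152 152 157 156 155 150 150
 152 155 154 160 159 144 130 130 134 134 134 136 134 135]
```

View pics/crop1.png

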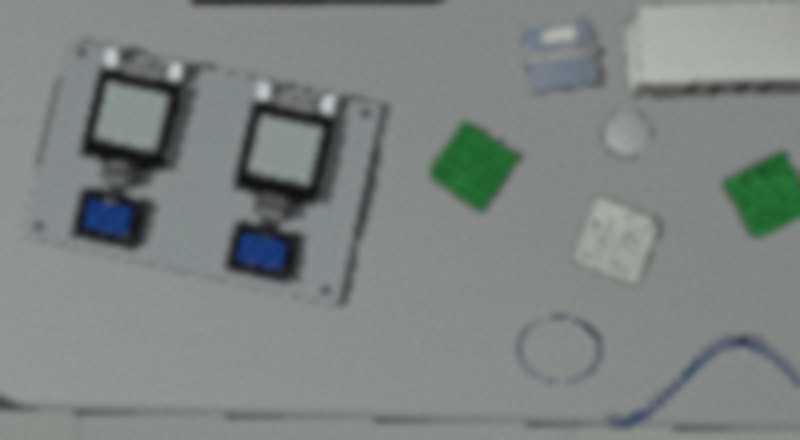

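Crop: the chosen part is a white perforated square at full-frame (339,234) with no clear cover, so it is the die tray. The carrier is turned about -10°. Next I refine the key and tray positions.

Run:
```python
from h import *
def cen(c,u0,v0,u1,v1,kind,k=6):
    im=cv2.resize(c['image'][v0:v1,u0:u1],None,fx=k,fy=k,interpolation=cv2.INTER_CUBIC).astype(float)
    if kind=='blue': w=im[...,2]-im[...,0]; m=w>0.5*np.percentile(w,99)
    if kind=='white': w=im[...,0]-im[...,2]+0.0; w=im.mean(2); bg=np.median(w); m=w>bg+12
    m=cv2.morphologyEx(m.astype(np.uint8),cv2.MORPH_CLOSE,np.ones((9,9)))
    cs,_=cv2.findContours(m,cv2.RETR_EXTERNAL,cv2.CHAIN_APPROX_NONE); q=max(cs,key=cv2.contourArea)
    f=lambda p:(np.array(p)+.5)/k-.5+[u0,v0]
    M=cv2.moments(q); return f([M['m10']/M['m00'],M['m01']/M['m00']]), f(cv2.boxPoints(cv2.minAreaRect(q)))
t=snap('top'); s=snap('side')
def tri(p,q):
    A=[];b=[]
    for c,(u,v) in ((t,p),(s,q)):
        T=np.array(c['T']); d=T[:3,:3]@[(u-c['cx'])/c['fx'],(v-c['cy'])/c['fy'],1]; d/=np.linalg.norm(d)
        P=np.eye(3)-np.outer(d,d);A.append(P);b.append(P@T[:3,3])
    return np.linalg.lstsq(np.vstack(A),np.hstack(b),rcond=None)[0]
def box(B,z):
    P=np.array([ray(t,*q,z) for q in B]);e=P[1]-P[0];f=P[2]-P[1]
    return np.linalg.norm(e).round(4),np.linalg.norm(f).round(4),np.degrees([np.arctan2(e[1],e[0]),np.arctan2(f[1],f[0])]).round(1)
K={}
for n,b in (('L',(198,220,224,243)),('R',(238,228,265,248))):
    p,B=cen(t,*b,'blue'); K[n]=ray(t,*p,.033)
    g=proj(s,K[n]).astype(int); q,_=cen(s,g[0]-9,g[1]-7,g[0]+9,g[1]+7,'blue')
    print(n,p.round(1),K[n].round(4),box(B,.033),'tri',tri(p,q).round(4),'side',q.round(1),proj(s,K[n]).round(1))
d=K['L']-K['R'];print('spacing',np.linalg.norm(d),'yaw',-np.degrees(np.arctan2(d[0],d[1])))
p,B=cen(t,325,220,355,250,'white');W=ray(t,*p,.010);print('tray',p,W.round(4),box(B,.01))
g=proj(s,W).astype(int);q,_=cen(s,g[0]-16,g[1]-13,g[0]+16,g[1]+13,'white');print('tri',tri(p,q).round(4),q,proj(s,W))
```

```text
L [211.2 228.8] [0.501  0.0744 0.033 ] (np.float64(0.0225), np.float64(0.0342), array([  -9.8, -101.1])) tri [0.5011 0.0752 0.0284] side [255.8 194.1] [255.8 193.1]
R [249.8 237.3] [ 0.4791 -0.038   0.033 ] (np.float64(0.0222), np.float64(0.0349), array([ -10.7, -101.3])) tri [ 0.4796 -0.0376  0.0282] side [256.5 209.5] [256.2 208.3]
spacing 0.11448267678919377 yaw -10.98783143493538
tray [338.2845738  234.57520191] [ 0.4952 -0.2948  0.01  ] (np.float64(0.0493), np.float64(0.0481), array([ -20.1, -109.6]))
tri [ 0.4889 -0.2948  0.0025] [274.68485915 256.91386281] [278.86271564 254.23158319]
```

Request:
{"fn": "arm_command", "kwargs": {"increments": [[-0.22,-0.18,0,0,0,-0.0102],[-0.45,-0.36,0,0,0,-0.0208],[-0.68,-0.54,0,0,0,-0.031],[-0.9,-0.72,0,0,0,-0.0417],[-1,-0.8,0,0,0,-0.0517]], "fingers": 1, "force": 10}}

```text
t: 0.88
tool_pos: [0.3401, 0.3422, 0.4048]
orientation: [0.297, 3.127, -0.0]
force: [-0.5, 1.2, 0.1]
opening: 0.0476
gripper_force: 0.0
```

```bash
cat > go.py <<'E'
import sys
from h import *
x,y,z,yaw=map(float,sys.argv[1:5]); s=read_state(); r=R.from_rotvec(s['orientation']); m=r.as_matrix()
yw=-np.degrees(np.arctan2(m[0,1],m[1,1]))
print('t',s['t'],'pos',np.round(s['tool_pos'],4),'yaw',yw.round(2),'F',np.round(s['force'],2),'open',round(s['opening'],4),'grip',s['gripper_force'],'tilt',np.round(m[:2,2],4))
g=R.from_euler('z',yaw,degrees=True)*R.from_matrix(np.diag([-1,1,-1]))
print('shift units',rows([x,y,z]).round(4),'turn units',((r.inv()*g).as_rotvec()/np.pi).round(4))
E
python3 go.py .501 .0746 .234 -10.8
```

```text
t 0.875 pos [0.3401 0.3422 0.4048] yaw -10.86 F [-0.51  1.17  0.14] open 0.0476 grip 0.0 tilt [ 0.0005 -0.0002]
shift units [-1.0418 -1.1624  0.8548] turn units [-0.      0.0002 -0.0003]
```

Request:
{"fn": "arm_command", "kwargs": {"increments": [[-0.2,-0.22,0.05,0,0,0],[-0.4,-0.45,0.15,0,0,0],[-0.6,-0.67,0.25,0,0,0],[-0.8,-0.88,0.35,0,0,0],[-0.98,-1,0.5,0,0,0]]}}

```text
t: 1.5
tool_pos: [0.4953, 0.109, 0.3051]
orientation: [0.298, 3.125, 0.001]
force: [1.3, 1.0, 0.9]
opening: 0.0011
gripper_force: 0.0
```

```bash
python3 go.py .501 .0746 .234 -10.8
```

```text
t 1.5 pos [0.4953 0.109  0.3051] yaw -10.88 F [1.3  0.98 0.94] open 0.0011 grip 0.0 tilt [0.0026 0.0001]
shift units [-0.0595 -0.164   0.3558] turn units [ 0.0002  0.0008 -0.0005]
```

Request:
{"fn": "arm_command", "kwargs": {"increments": [[-0.03,-0.08,0.1,0,0,0],[-0.065,-0.17,0.2,0,0,0],[-0.065,-0.17,0.3,0,0,0],[-0.065,-0.17,0.35,0,0,0],[-0.065,-0.17,0.35,0,0,0]]}}

```text
t: 2.12
tool_pos: [0.5001, 0.0756, 0.2341]
orientation: [-0.295, -3.126, 0.0]
force: [-0.0, -0.0, -0.2]
opening: 0.0006
gripper_force: 0.0
```

```bash
python3 go.py .501 .0746 .221 -10.8
python3 - <<'E'
from h import *
a=snap('side'); b=snap('top')
A=cv2.resize(a['image'][120:240,190:320],None,fx=4,fy=4,interpolation=cv2.INTER_CUBIC)
B=cv2.resize(b['image'][165:265,180:300],None,fx=4,fy=4,interpolation=cv2.INTER_CUBIC)
B=cv2.copyMakeBorder(B,0,80,0,0,cv2.BORDER_CONSTANT)
cv2.imwrite('pics/p4.png',cv2.resize(np.hstack([A,B]),None,fx=.8,fy=.8)[:,:,::-1])
E
```

```text
t 2.125 pos [0.5001 0.0756 0.2341] yaw -10.78 F [-0.03 -0.03 -0.21] open 0.0006 grip 0.0 tilt [-0.0016 -0.0001]
shift units [-0.0055 -0.0042  0.0656] turn units [-0.0001 -0.0005  0.0001]
```

View pics/p4.png

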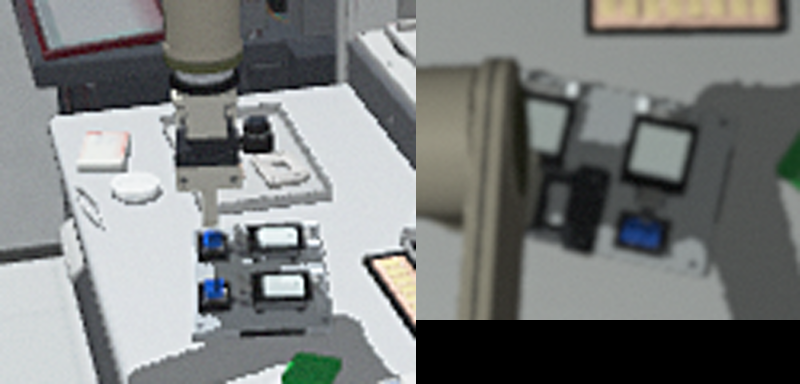

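The side crop shows the closed fingertips right above the left key. Now I press gently in small steps.

Request:
{"fn": "arm_command", "kwargs": {"increments": [[-0.005,-0.004,0.03,0,0,0],[-0.005,-0.004,0.055,0,0,0],[-0.005,-0.004,0.07,0,0,0],[-0.005,-0.004,0.074,0,0,0],[-0.005,-0.004,0.074,0,0,0]]}}

```text
t: 2.85
tool_pos: [0.5013, 0.0745, 0.2199]
orientation: [-0.295, -3.128, 0.0]
force: [-0.3, 1.0, 0.0]
opening: 0.0002
gripper_force: 0.0
```

```bash
python3 go.py .501 .0746 .219 -10.8
```

```text
t 2.85 pos [0.5013 0.0745 0.2199] yaw -10.79 F [-0.3   0.97  0.04] open 0.0002 grip 0.0 tilt [-0.0002 -0.    ]
shift units [0.0016 0.0001 0.0044] turn units [-0.     -0.      0.0001]
```

Tip at z=0.0339. Down 1.5 mm.

Request:
{"fn": "arm_command", "kwargs": {"increments": [[0,0,0.003,0,0,0],[0,0,0.005,0,0,0],[0,0,0.0065,0,0,0],[0,0,0.0075,0,0,0],[0,0,0.0075,0,0,0]]}}

```text
t: 3.48
tool_pos: [0.5014, 0.0745, 0.2186]
orientation: [0.295, 3.127, 0.0]
force: [-0.3, -0.0, 2.9]
opening: 0.0004
gripper_force: 1.5
```

Request:
{"fn": "arm_command", "kwargs": {"increments": [[0,0,0.001,0,0,0],[0,0,0.002,0,0,0],[0,0,0.003,0,0,0],[0,0,0.003,0,0,0],[0,0,0.003,0,0,0]]}}

```text
t: 4.1
tool_pos: [0.5014, 0.0745, 0.2179]
orientation: [0.295, 3.127, 0.0]
force: [-0.6, -0.4, 3.2]
opening: 0.0004
gripper_force: 1.8
```

Request:
{"fn": "arm_command", "kwargs": {"increments": [[0,0,0.002,0,0,0],[0,0,0.003,0,0,0],[0,0,0.004,0,0,0],[0,0,0.005,0,0,0],[0,0,0.005,0,0,0]]}}

```text
t: 4.72
tool_pos: [0.5014, 0.0745, 0.2169]
orientation: [0.295, 3.127, 0.0]
force: [0.1, -1.2, 4.7]
opening: 0.0003
gripper_force: 2.3
```

Request:
{"fn": "arm_command", "kwargs": {"increments": [[0,0,0.003,0,0,0],[0,0,0.006,0,0,0],[0,0,0.009,0,0,0],[0,0,0.012,0,0,0],[0,0,0.012,0,0,0]]}}

```text
t: 5.35
tool_pos: [0.5014, 0.0745, 0.2147]
orientation: [0.295, 3.127, -0.0]
force: [-1.4, -1.0, 6.5]
opening: 0.0007
gripper_force: 3.5
```

Request:
{"fn": "arm_command", "kwargs": {"increments": [[0,0,0.003,0,0,0],[0,0,0.006,0,0,0],[0,0,0.007,0,0,0],[0,0,0.007,0,0,0],[0,0,0.007,0,0,0]]}}

```text
t: 5.98
tool_pos: [0.5014, 0.0745, 0.2134]
orientation: [0.295, 3.127, 0.0]
force: [-1.5, -0.2, 8.4]
opening: 0.0005
gripper_force: 4.1
```

Run:
```python
from h import *
a=snap('side','s5.png')
cv2.imwrite('pics/p5.png',cv2.resize(a['image'][120:240,190:340],None,fx=4,fy=4,interpolation=cv2.INTER_CUBIC)[:,:,::-1])
```

```text
(no output)
```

View pics/p5.png

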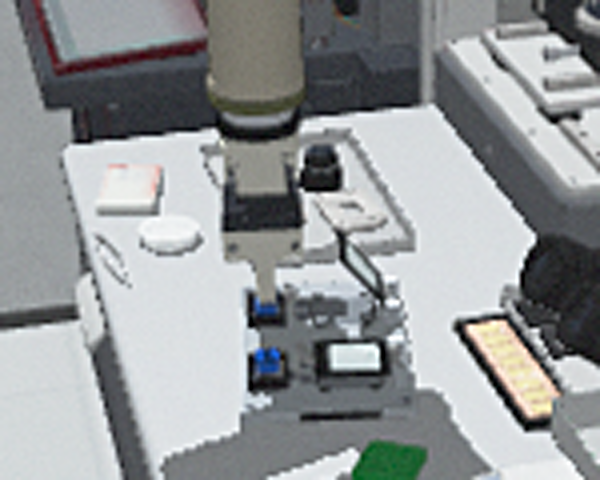

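The left lid has sprung open: its frame stands up at crop (360,265), and key_left is down under the fingers. Next, the right key.

Request:
{"fn": "arm_command", "kwargs": {"increments": [[0,0,-0.1,0,0,0],[0.003,-0.2,-0.1,0,0,0],[0.004,-0.4,-0.1,0,0,0],[0.004,-0.572,-0.08,0,0,0],[0.004,-0.572,-0.045,0,0,0]]}}

```text
t: 6.65
tool_pos: [0.4784, -0.0393, 0.2214]
orientation: [-0.3, -3.126, 0.0]
force: [0.8, -0.3, 0.1]
opening: 0.0003
gripper_force: 0.0
```

```bash
python3 go.py .4793 -.0378 .219 -10.8
```

```text
t 6.65 pos [ 0.4784 -0.0393  0.2214] yaw -10.95 F [ 0.82 -0.31  0.06] open 0.0003 grip 0.0 tilt [-0.0009 -0.0002]
shift units [-0.0028  0.0083  0.0117] turn units [-0.0001 -0.0003 -0.0009]
```

Request:
{"fn": "arm_command", "kwargs": {"increments": [[0,0,0.004,0,0,0],[0,0,0.008,0,0,0],[0,0,0.011,0,0,0],[0,0,0.013,0,0,0],[0,0,0.013,0,0,0]]}}

```text
t: 7.28
tool_pos: [0.4792, -0.0375, 0.2195]
orientation: [0.295, 3.128, 0.0]
force: [-0.3, -0.3, 0.3]
opening: 0.0004
gripper_force: 0.0
```

Request:
{"fn": "arm_command", "kwargs": {"increments": [[0,0,0.002,0,0,0],[0,0,0.004,0,0,0],[0,0,0.006,0,0,0],[0,0,0.007,0,0,0],[0,0,0.007,0,0,0]]}}

```text
t: 7.9
tool_pos: [0.4792, -0.0377, 0.2185]
orientation: [0.296, 3.127, 0.0]
force: [-1.7, 1.5, 6.0]
opening: 0.0004
gripper_force: 3.3
```

Request:
{"fn": "arm_command", "kwargs": {"increments": [[0,0,0.001,0,0,0],[0,0,0.002,0,0,0],[0,0,0.003,0,0,0],[0,0,0.003,0,0,0],[0,0,0.003,0,0,0]]}}

```text
t: 8.52
tool_pos: [0.4792, -0.0377, 0.2181]
orientation: [0.296, 3.128, 0.0]
force: [-3.5, 2.3, 8.3]
opening: 0.0003
gripper_force: 4.5
```

Request:
{"fn": "arm_command", "kwargs": {"increments": [[0,0,0.001,0,0,0],[0,0,0.002,0,0,0],[0,0,0.002,0,0,0],[0,0,0.002,0,0,0],[0,0,0.002,0,0,0]]}}

```text
t: 9.15
tool_pos: [0.4793, -0.0377, 0.2179]
orientation: [0.295, 3.127, 0.0]
force: [-4.9, 2.7, 10.6]
opening: 0.0005
gripper_force: 5.4
```

```bash
python3 go.py .4793 -.0378 .25 -10.8
python3 - <<'E'
from h import *
a=snap('side'); b=snap('top','t6.png')
A=cv2.resize(a['image'][140:270,200:330],None,fx=3,fy=3,interpolation=cv2.INTER_CUBIC)
B=cv2.resize(b['image'][215:258,318:361],None,fx=9,fy=9,interpolation=cv2.INTER_CUBIC)
B=cv2.resize(B,(390,390))
cv2.imwrite('pics/p6.png',np.hstack([A,B])[:,:,::-1])
E
```

```text
t 9.15 pos [ 0.4793 -0.0377  0.2179] yaw -10.79 F [-4.87  2.72 10.55] open 0.0005 grip 5.399683123687282 tilt [0.0002 0.0001]
shift units [-0.0003 -0.0006 -0.1605] turn units [0.0001 0.0001 0.    ]
```

View pics/p6.png

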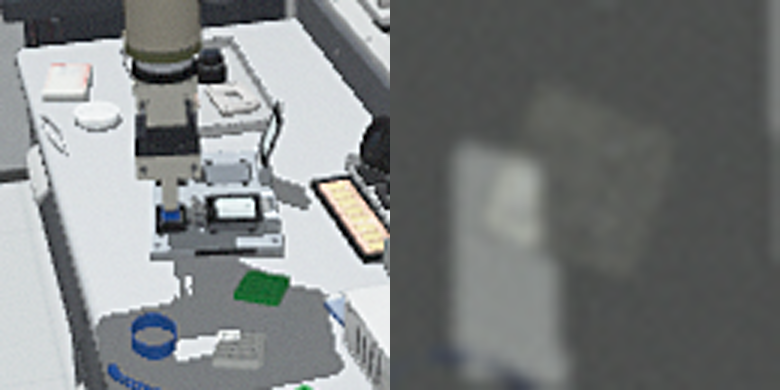

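At 10.6 N the right lid is still shut (side crop (235,208)), so that latch is out of limits. I let go, and re-measure the tray on the first, well-lit picture.

Request:
{"fn": "arm_command", "kwargs": {"increments": [[0,0,-0.03,0,0,0],[0,-0.1,-0.25,0,0,0],[0,-0.3,-0.4,0,0,0],[0,-0.55,-0.5,0,0,0],[0,-0.8,-0.5,0,0,0]], "fingers": -1}}

```text
t: 9.88
tool_pos: [0.4494, -0.1966, 0.3195]
orientation: [0.294, 3.124, -0.003]
force: [0.0, -0.6, -0.5]
opening: 0.0457
gripper_force: 0.0
```

```bash
python3 - <<'E'
from h import *
c=read_camera('top'); im=cv2.imread('pics/t1.png')[:,:,::-1]
k=8;u0,v0=322,218
g=cv2.resize(im[v0:252,u0:358],None,fx=k,fy=k,interpolation=cv2.INTER_CUBIC).astype(float)
w=g.mean(2); bg=np.median(w); print(bg,w.max())
for th in (8,12,16):
    m=cv2.morphologyEx((w>bg+th).astype(np.uint8),cv2.MORPH_CLOSE,np.ones((33,33)))
    cs,_=cv2.findContours(m,cv2.RETR_EXTERNAL,cv2.CHAIN_APPROX_NONE);q=max(cs,key=cv2.contourArea)
    (a,b),wh,an=cv2.minAreaRect(q); M=cv2.moments(q)
    f=lambda p:(np.array(p)+.5)/k-.5+[u0,v0]
    B=np.array([ray(c,*f(p),.01) for p in cv2.boxPoints(((a,b),wh,an))]); e=B[1]-B[0];h=B[2]-B[1]
    print(th,'box',f([a,b]),B.mean(0).round(4),'mom',ray(c,*f([M['m10']/M['m00'],M['m01']/M['m00']]),.01).round(4),np.linalg.norm(e),np.linalg.norm(h),np.degrees(np.arctan2(e[1],e[0])))
E
python3 go.py .496 -.296 .28 -19.5
```

```text
133.33333333333334 169.66666666666666
8 box [338.38428116 234.53032112] [ 0.4954 -0.2951  0.01  ] mom [ 0.4951 -0.2947  0.01  ] 0.05097629300689658 0.049761248125142925 -20.235091116434035
12 box [338.43053436 234.50588226] [ 0.4954 -0.2952  0.01  ] mom [ 0.4951 -0.2948  0.01  ] 0.04969071369996072 0.04838563138477705 -20.132968393946772
16 box [338.50385284 234.49483109] [ 0.4955 -0.2955  0.01  ] mom [ 0.4953 -0.295   0.01  ] 0.04826188443928831 0.04690550211992122 -20.13827415047223
t 9.925 pos [ 0.448  -0.2011  0.3186] yaw -10.89 F [-2.15 -3.72  0.79] open 0.05 grip 0.0 tilt [ 0.0018 -0.005 ]
shift units [-0.3249 -0.42    0.1959] turn units [-0.0014  0.001   0.0478]
```

Request:
{"fn": "arm_command", "kwargs": {"increments": [[-0.08,-0.12,0.05,0,0,0.012],[-0.16,-0.24,0.1,0,0,0.025],[-0.24,-0.36,0.18,0,0,0.038],[-0.32,-0.446,0.25,0,0,0.051],[-0.32,-0.446,0.25,0,0,0.051]], "fingers": -0.5}}

```text
t: 10.55
tool_pos: [0.495, -0.2949, 0.2653]
orientation: [-0.546, -3.091, -0.002]
force: [-0.3, -0.5, 0.8]
opening: 0.0697
gripper_force: 0.0
```

```bash
python3 go.py .4954 -.2951 .1885 -20;  python3 - <<'E'
from h import *
a=snap('side','s7.png')
cv2.imwrite('pics/p7.png',cv2.resize(a['image'][190:300,210:340],None,fx=5,fy=5,interpolation=cv2.INTER_CUBIC)[:,:,::-1])
E
```

```text
t 10.55 pos [ 0.495  -0.2949  0.2653] yaw -20.04 F [-0.27 -0.47  0.78] open 0.0697 grip 0.0 tilt [-0.0025  0.0016]
shift units [-3.300e-03 -3.000e-04  3.838e-01] turn units [ 0.0002 -0.0009 -0.0002]
```

View pics/p7.png

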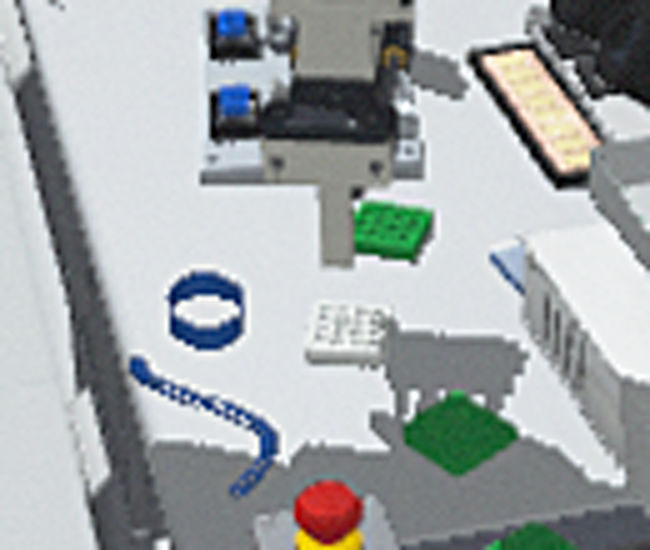

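The side crop shows the white tray top centred at crop (348,329), i.e. full-frame (279.2,255.4). That matches the projected (278.9,254.2), and the fingers are above it. I descend.

Request:
{"fn": "arm_command", "kwargs": {"increments": [[-0.002,-0.001,0.13,0,0,0],[-0.002,-0.001,0.25,0,0,0],[-0.002,-0.001,0.33,0,0,0],[-0.002,-0.001,0.37,0,0,0],[-0.002,-0.001,0.38,0,0,0]]}}

```text
t: 11.22
tool_pos: [0.4957, -0.2946, 0.1912]
orientation: [0.544, 3.094, 0.0]
force: [-0.7, 0.5, -0.8]
opening: 0.0699
gripper_force: 0.0
```

```bash
python3 go.py .4954 -.2951 .1885 -20
```

```text
t 11.225 pos [ 0.4957 -0.2946  0.1912] yaw -19.95 F [-0.66  0.52 -0.79] open 0.0699 grip 0.0 tilt [ 0. -0.]
shift units [ 0.0005 -0.0026  0.0135] turn units [0.     0.     0.0003]
```

Request:
{"fn": "arm_command", "kwargs": {"increments": [[0,-0.002,0.01,0,0,0],[0,-0.002,0.012,0,0,0],[0,-0.002,0.012,0,0,0],[0,-0.002,0.012,0,0,0],[0,-0.002,0.012,0,0,0]], "fingers": 1, "force": 8}}

```text
t: 11.85
tool_pos: [0.4957, -0.2954, 0.1892]
orientation: [0.545, 3.093, -0.001]
force: [-1.0, -0.2, 3.0]
opening: 0.0503
gripper_force: 8.0
```

Request:
{"fn": "arm_command", "kwargs": {"increments": [[0,0,0,0,0,0],[0,0,-0.03,0,0,0],[0,0,-0.1,0,0,0],[0,0,-0.25,0,0,0],[0,0,-0.4,0,0,0]]}}

```text
t: 12.48
tool_pos: [0.4954, -0.2951, 0.2701]
orientation: [-0.545, -3.094, -0.0]
force: [0.1, 0.8, -0.1]
opening: 0.0509
gripper_force: 8.0
```

```bash
python3 go.py .4954 -.2951 .27 -20;  python3 - <<'E'
from h import *
a=snap('side','s8.png')
A=cv2.resize(a['image'][190:280,220:340],None,fx=6,fy=6,interpolation=cv2.INTER_CUBIC)
cv2.imwrite('pics/p8.png',A[:,:,::-1])
E
```

```text
t 12.475 pos [ 0.4954 -0.2951  0.2701] yaw -19.97 F [ 0.05  0.77 -0.07] open 0.0509 grip 7.98879012465477 tilt [-0.0002  0.0002]
shift units [-0.0002 -0.0001  0.0003] turn units [ 0.     -0.0001  0.0002]
```

View pics/p8.png

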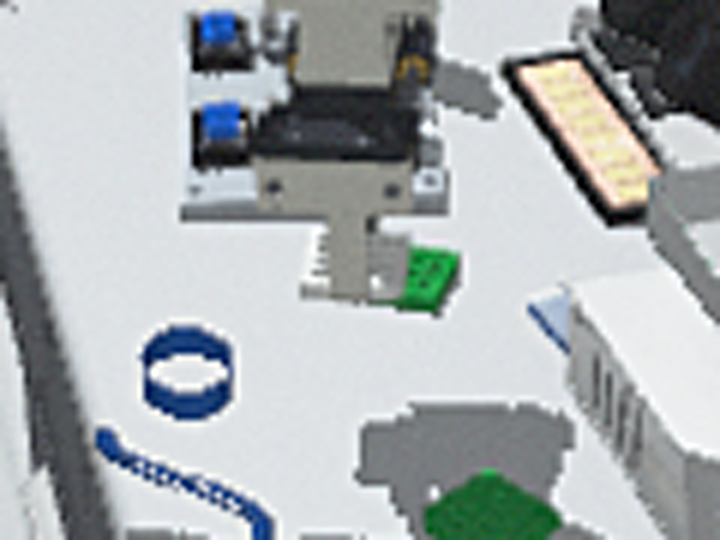

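The tray is gripped level between the fingers (side crop (355,265)) and everything else is undisturbed. I cross-check the bay position from the two shut lids in the first picture.

Run:
```python
from h import *
c=read_camera('top'); k=8
K={'L':np.array([.501,.0744]),'R':np.array([.4791,-.038])}
im=cv2.imread('pics/t1.png')[:,:,::-1]
C=[]
for n,(u0,v0,u1,v1) in {'L':(203,188,235,217),'R':(241,197,273,228)}.items():
    w=cv2.resize(im[v0:v1,u0:u1],None,fx=k,fy=k,interpolation=cv2.INTER_CUBIC).astype(float).max(2)
    for kind in ('frame','pane'):
        m=(w<75).astype(np.uint8)
        cs,h=cv2.findContours(m,cv2.RETR_CCOMP,cv2.CHAIN_APPROX_NONE)
        sel=[q for i,q in enumerate(cs) if (h[0][i][3]>=0)==(kind=='pane')]
        q=max(sel,key=cv2.contourArea)
        f=lambda p:(np.array(p)+.5)/k-.5+[u0,v0]
        B=np.array([ray(c,*f(p),.030) for p in cv2.boxPoints(cv2.minAreaRect(q))]);e=B[1]-B[0];g=B[2]-B[1]
        ctr=B.mean(0)[:2];d=ctr-K[n]
        print(n,kind,ctr.round(4),'sides',np.linalg.norm(e).round(4),np.linalg.norm(g).round(4),'yaw',np.degrees(np.arctan2(e[1],e[0])).round(1),'from key',np.linalg.norm(d).round(4),np.degrees(np.arctan2(d[1],d[0])).round(1))
```

```text
L frame [0.5722 0.0567] sides 0.0705 0.0684 yaw -10.5 from key 0.0734 -14.0
L pane [0.5752 0.0602] sides 0.0479 0.0507 yaw -10.7 from key 0.0755 -10.8
R frame [ 0.5469 -0.0547] sides 0.077 0.0668 yaw -9.9 from key 0.0698 -13.8
R pane [ 0.5533 -0.0526] sides 0.0473 0.0506 yaw -10.7 from key 0.0756 -11.1
```

Run:
```python
from h import *
c=snap('top','t9.png'); k=10;u0,v0=195,185
A=cv2.resize(c['image'][v0:v0+58,u0:u0+50],None,fx=k,fy=k,interpolation=cv2.INTER_CUBIC)
A=cv2.convertScaleAbs(A,alpha=1.3)
th=np.radians(-10.8);ax=np.array([np.cos(th),np.sin(th)]);ay=np.array([-np.sin(th),np.cos(th)])
b=np.array([.501,.0744])+.07*ax
P=np.array([proj(c,[*(b+i*.0275*ax+j*.0275*ay),.012]) for i,j in((1,1),(1,-1),(-1,-1),(-1,1))])
print(b,P)
cv2.polylines(A,[((P-[u0,v0]+.5)*k).astype(int)],True,(255,0,0),1)
cv2.imwrite('pics/p9.png',A[:,:,::-1])
```

```text
[0.56976011 0.06128331] [[210.9568101  195.59683723]
 [228.95625879 199.42639448]
 [224.7367029  217.40970437]
 [206.64049581 213.52130018]]
```

View pics/p9.png

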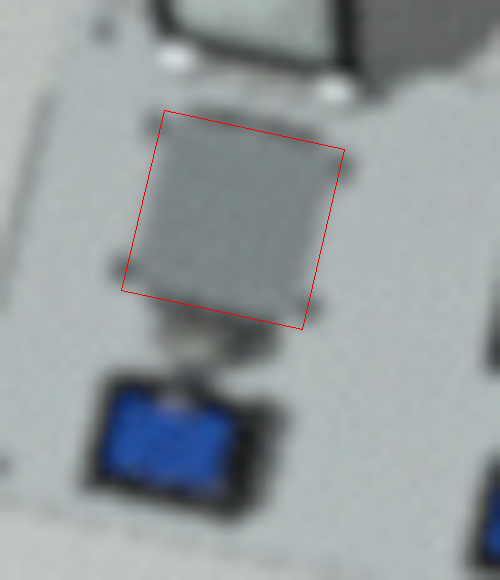

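The overlay box sits right on the left pocket, with its rib ends just outside the four corners at crop (155,125), (347,165), (122,268), (312,308). So bay_left is at (0.5698, 0.0613). Carrying the tray over.

Request:
{"fn": "arm_command", "kwargs": {"increments": [[0.02,0.15,0,0,0,0],[0.05,0.35,0,0,0,0],[0.08,0.55,0,0,0,0],[0.11,0.75,0,0,0,0],[0.13,0.9,0,0,0,0]]}}

```text
t: 13.25
tool_pos: [0.5321, -0.1153, 0.2672]
orientation: [-0.543, -3.092, -0.001]
force: [0.3, -0.2, -0.8]
opening: 0.0508
gripper_force: 8.0
```

Request:
{"fn": "arm_command", "kwargs": {"increments": [[0.03,0.2,0,0,0,-0.012],[0.06,0.45,0,0,0,-0.025],[0.09,0.7,0,0,0,-0.038],[0.12,0.85,0,0,0,-0.051],[0.13,0.9,0,0,0,-0.051]]}}

```text
t: 13.88
tool_pos: [0.569, 0.0626, 0.2672]
orientation: [-0.292, -3.126, 0.0]
force: [-0.1, 0.8, -0.2]
opening: 0.0509
gripper_force: 8.0
```

Request:
{"fn": "arm_command", "kwargs": {"increments": [[0,0,0.05,0,0,0],[0,0,0.1,0,0,0],[0,0,0.15,0,0,0],[0,0,0.18,0,0,0],[0,0,0.18,0,0,0]]}}

```text
t: 14.5
tool_pos: [0.5693, 0.0605, 0.2318]
orientation: [-0.296, -3.126, 0.0]
force: [-1.4, -0.7, -0.1]
opening: 0.0507
gripper_force: 8.0
```

```bash
python3 go.py .5698 .0613 .204 -10.8
```

```text
t 14.5 pos [0.5693 0.0605 0.2318] yaw -10.83 F [-1.4  -0.67 -0.05] open 0.0507 grip 7.988816946744919 tilt [-0.0013 -0.0001]
shift units [-0.002   0.0044  0.1391] turn units [-0.0001 -0.0004 -0.0002]
```

Request:
{"fn": "arm_command", "kwargs": {"increments": [[-0.001,0.003,0.04,0,0,0],[-0.001,0.003,0.08,0,0,0],[-0.001,0.003,0.11,0,0,0],[-0.001,0.003,0.124,0,0,0],[-0.001,0.003,0.124,0,0,0]]}}

```text
t: 15.12
tool_pos: [0.5698, 0.0615, 0.2075]
orientation: [-0.295, -3.127, 0.0]
force: [0.4, -0.4, 0.3]
opening: 0.0504
gripper_force: 8.0
```

```bash
python3 go.py .5698 .0613 .202 -10.8
```

```text
t 15.125 pos [0.5698 0.0615 0.2075] yaw -10.79 F [ 0.37 -0.35  0.32] open 0.0504 grip 7.988753020763397 tilt [-0.0005  0.    ]
shift units [-0.0003 -0.001   0.0277] turn units [-0.     -0.0002  0.0001]
```

Now through the rib height, to about 0.2035.

Request:
{"fn": "arm_command", "kwargs": {"increments": [[0,0,0.006,0,0,0],[0,0,0.012,0,0,0],[0,0,0.017,0,0,0],[0,0,0.02,0,0,0],[0,0,0.02,0,0,0]]}}

```text
t: 15.75
tool_pos: [0.5699, 0.0615, 0.2038]
orientation: [-0.296, -3.128, 0.0]
force: [-0.4, -0.0, -0.2]
opening: 0.0506
gripper_force: 8.0
```

Request:
{"fn": "arm_command", "kwargs": {"increments": [[0,0,0.004,0,0,0],[0,0,0.007,0,0,0],[0,0,0.01,0,0,0],[0,0,0.012,0,0,0],[0,0,0.012,0,0,0]]}}

```text
t: 16.38
tool_pos: [0.5699, 0.0615, 0.2014]
orientation: [-0.295, -3.128, -0.0]
force: [1.1, -0.5, -0.0]
opening: 0.0507
gripper_force: 8.0
```

Request:
{"fn": "arm_command", "kwargs": {"increments": [[0,0,0.002,0,0,0],[0,0,0.003,0,0,0],[0,0,0.003,0,0,0],[0,0,0.003,0,0,0],[0,0,0.003,0,0,0]]}}

```text
t: 17.0
tool_pos: [0.57, 0.0615, 0.2011]
orientation: [0.295, 3.127, 0.0]
force: [-2.6, 0.3, 5.1]
opening: 0.0504
gripper_force: 8.0
```

Request:
{"fn": "arm_command", "kwargs": {"increments": [[0,0,0,0,0,0],[0,0,0,0,0,0],[0,0,0,0,0,0],[0,0,0,0,0,0],[0,0,0,0,0,0]], "fingers": -0.33}}

```text
t: 17.62
tool_pos: [0.5699, 0.0615, 0.2008]
orientation: [-0.295, -3.128, -0.0]
force: [-0.4, 0.8, 0.5]
opening: 0.0618
gripper_force: 0.0
```

Request:
{"fn": "arm_command", "kwargs": {"increments": [[0,0,-0.03,0,0,0],[0,0,-0.1,0,0,0],[0,0,-0.25,0,0,0],[0,0,-0.45,0,0,0],[0,0,-0.6,0,0,0]]}}

```text
t: 18.25
tool_pos: [0.5702, 0.0615, 0.3242]
orientation: [0.295, 3.125, 0.001]
force: [0.5, 0.0, 0.4]
opening: 0.0618
gripper_force: 0.0
```

```bash
python3 go.py .5698 .0613 .33 -10.8
python3 - <<'E'
from h import *
a=snap('side','s10.png')
A=cv2.resize(a['image'][150:250,220:330],None,fx=5,fy=5,interpolation=cv2.INTER_CUBIC)
cv2.imwrite('pics/p10.png',A[:,:,::-1])
E
```

```text
t 18.25 pos [0.5702 0.0615 0.3242] yaw -10.79 F [0.48 0.02 0.4 ] open 0.0618 grip 0.0 tilt [0.0029 0.0001]
shift units [ 0.0018 -0.0014 -0.0292] turn units [0.0002 0.0009 0.    ]
```

View pics/p10.png

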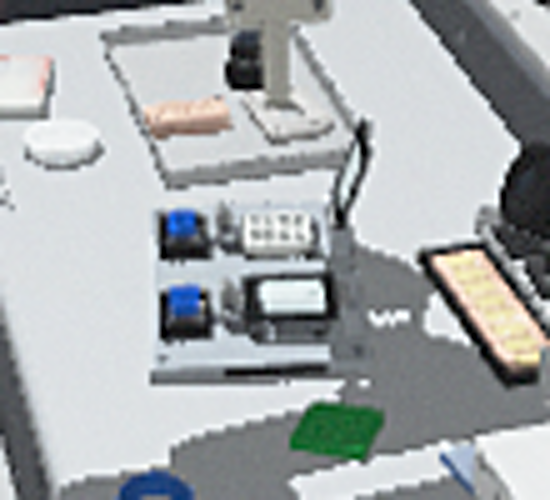

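The white tray sits square in the left bay (side crop (280,233)) with the lid upright behind it. With the fingers closed I go over and behind the open lid.

Request:
{"fn": "arm_command", "kwargs": {"increments": [[-0.12,0,0,0,0,0],[-0.28,0,0,0,0,0],[-0.43,0,0,0,0,0],[-0.43,0,0.05,0,0,0],[-0.43,0,0.15,0,0,0]], "fingers": 1}}

```text
t: 18.92
tool_pos: [0.6543, 0.0455, 0.2909]
orientation: [0.295, 3.126, 0.0]
force: [-0.8, 0.6, -0.5]
opening: 0.0162
gripper_force: 0.0
```

```bash
cat > hz.py <<'E'
from h import *
s=read_state();th=np.radians(-10.8);ax=np.array([np.cos(th),np.sin(th)]);ay=np.array([-ax[1],ax[0]])
d=s['tool_pos'][:2]-np.array([.5698,.0613])
print('t',s['t'],'h',(d@ax*1e3-42).round(1),'y',(d@ay*1e3).round(1),'z',round((s['tool_pos'][2]-.214)*1e3,1),'F',np.round(s['force'],1),'open',s['opening'])
E
python3 hz.py
```

```text
t 18.925 h 43.9 y 0.3 z 76.9 F [-0.8  0.6 -0.5] open 0.016246661345573336
```

Request:
{"fn": "arm_command", "kwargs": {"increments": [[0,0,0.07,0,0,0],[0,0,0.125,0,0,0],[0,0,0.125,0,0,0],[0.03,0,0.125,0,0,0],[0.06,0,0.125,0,0,0]]}}

```text
t: 19.55
tool_pos: [0.6426, 0.0477, 0.2668]
orientation: [0.295, 3.126, 0.0]
force: [0.3, 0.3, 0.2]
opening: 0.0003
gripper_force: 0.3
```

```bash
python3 hz.py
```

```text
t 19.55 h 32.0 y 0.3 z 52.8 F [0.3 0.3 0.2] open 0.00031546841011857144
```

Request:
{"fn": "arm_command", "kwargs": {"increments": [[0.03,0,-0.01,0,0,0],[0.06,0,-0.02,0,0,0],[0.095,0,-0.03,0,0,0],[0.13,0,-0.035,0,0,0],[0.165,0,-0.035,0,0,0]]}}

```text
t: 20.18
tool_pos: [0.6097, 0.0539, 0.273]
orientation: [0.295, 3.127, -0.0]
force: [1.4, 0.6, 0.3]
opening: 0.0005
gripper_force: 0.4
```

```bash
python3 hz.py
```

```text
t 20.175 h -1.4 y 0.2 z 59.0 F [1.4 0.6 0.3] open 0.0005473629784876984
```

Request:
{"fn": "arm_command", "kwargs": {"increments": [[0.04,0,0.008,0,0,0],[0.08,0,0.022,0,0,0],[0.116,0,0.042,0,0,0],[0.15,0,0.066,0,0,0],[0.18,0,0.095,0,0,0]]}}

```text
t: 20.8
tool_pos: [0.5744, 0.0606, 0.2535]
orientation: [0.295, 3.128, 0.0]
force: [1.6, -0.5, 0.8]
opening: 0.0006
gripper_force: 0.5
```

```bash
python3 hz.py
```

```text
t 20.8 h -37.4 y 0.2 z 39.5 F [ 1.6 -0.5  0.8] open 0.0006002378918002718
```

Request:
{"fn": "arm_command", "kwargs": {"increments": [[0.019,0,0.022,0,0,0],[0.037,0,0.048,0,0,0],[0.051,0,0.076,0,0,0],[0.06,0,0.1,0,0,0],[0.068,0,0.122,0,0,0]]}}

```text
t: 21.42
tool_pos: [0.5614, 0.0631, 0.2291]
orientation: [-0.295, -3.128, 0.0]
force: [1.0, -0.1, 1.0]
opening: 0.0006
gripper_force: 0.4
```

```bash
python3 hz.py
```

```text
t 21.425 h -50.6 y 0.2 z 15.1 F [ 1.  -0.1  1. ] open 0.0005674290914954461
```

Now straight down slowly through the hook zone.

Request:
{"fn": "arm_command", "kwargs": {"increments": [[0.003,0,0.012,0,0,0],[0.006,0,0.022,0,0,0],[0.008,0,0.032,0,0,0],[0.008,0,0.038,0,0,0],[0.008,0,0.042,0,0,0]]}}

```text
t: 22.05
tool_pos: [0.5599, 0.0634, 0.2215]
orientation: [0.295, 3.128, -0.0]
force: [-2.2, -1.1, 6.2]
opening: 0.0006
gripper_force: 3.2
```

Request:
{"fn": "arm_command", "kwargs": {"increments": [[0,0,0.003,0,0,0],[0,0,0.006,0,0,0],[0,0,0.009,0,0,0],[0,0,0.01,0,0,0],[0,0,0.01,0,0,0]]}}

```text
t: 22.68
tool_pos: [0.5597, 0.0634, 0.2187]
orientation: [-0.295, -3.127, -0.0]
force: [-0.7, 0.2, 1.0]
opening: 0.0005
gripper_force: 0.3
```

```bash
python3 hz.py
```

```text
t 22.675 h -52.3 y 0.2 z 4.7 F [-0.7  0.2  1. ] open 0.000460244595846006
```

Request:
{"fn": "arm_command", "kwargs": {"increments": [[0,0,0.002,0,0,0],[0,0,0.004,0,0,0],[0,0,0.005,0,0,0],[0,0,0.005,0,0,0],[0,0,0.005,0,0,0]]}}

```text
t: 23.3
tool_pos: [0.5599, 0.0634, 0.2181]
orientation: [0.296, 3.128, 0.0]
force: [-0.4, 0.9, -0.5]
opening: 0.0005
gripper_force: 0.0
```

Request:
{"fn": "arm_command", "kwargs": {"increments": [[0,0,0.002,0,0,0],[0,0,0.004,0,0,0],[0,0,0.006,0,0,0],[0,0,0.007,0,0,0],[0,0,0.007,0,0,0]]}}

```text
t: 23.92
tool_pos: [0.5598, 0.0634, 0.2166]
orientation: [-0.295, -3.128, 0.0]
force: [-0.1, -0.7, 1.0]
opening: 0.0004
gripper_force: 0.0
```

Request:
{"fn": "arm_command", "kwargs": {"increments": [[0,0,0.002,0,0,0],[0,0,0.004,0,0,0],[0,0,0.005,0,0,0],[0,0,0.006,0,0,0],[0,0,0.006,0,0,0]]}}

```text
t: 24.55
tool_pos: [0.5599, 0.0634, 0.2155]
orientation: [0.295, 3.128, 0.0]
force: [-1.1, 0.2, 0.6]
opening: 0.0005
gripper_force: 0.5
```

Request:
{"fn": "arm_command", "kwargs": {"increments": [[0,0,0.002,0,0,0],[0,0,0.004,0,0,0],[0,0,0.005,0,0,0],[0,0,0.005,0,0,0],[0,0,0.005,0,0,0]]}}

```text
t: 25.18
tool_pos: [0.5599, 0.0634, 0.2147]
orientation: [0.295, 3.127, 0.0]
force: [-2.5, -0.3, 5.6]
opening: 0.0007
gripper_force: 2.7
```

Solid stop at 5.6 N, past the latch. I lift off gently, withdraw and check the lid.

Request:
{"fn": "arm_command", "kwargs": {"increments": [[0,0,-0.01,0,0,0],[0,0,-0.03,0,0,0],[0,0,-0.1,0,0,0],[0,0,-0.25,0,0,0],[0,0,-0.45,0,0,0]]}}

```text
t: 25.8
tool_pos: [0.5594, 0.0633, 0.3052]
orientation: [-0.295, -3.126, 0.0]
force: [1.0, 0.1, 0.8]
opening: 0.0004
gripper_force: 0.0
```

Request:
{"fn": "arm_command", "kwargs": {"increments": [[0.05,0.2,-0.1,0,0,0],[0.15,0.4,-0.2,0,0,0],[0.25,0.6,-0.3,0,0,0],[0.35,0.8,-0.3,0,0,0],[0.4,1,-0.3,0,0,0]]}}

```text
t: 26.42
tool_pos: [0.5181, 0.2763, 0.3662]
orientation: [0.295, 3.126, 0.002]
force: [1.5, -0.4, 0.1]
opening: 0.0006
gripper_force: 0.0
```

```bash
python3 hz.py
python3 - <<'E'
from h import *
c=snap('top','t11.png'); s=snap('side','s11.png')
im=c['image'].astype(int); o=cv2.imread('pics/t1.png')[:,:,::-1].astype(int)
so=cv2.imread('pics/s1.png')[:,:,::-1].astype(int); si=s['image'].astype(int)
t9=cv2.imread('pics/t9.png')[:,:,::-1].astype(int); s10=cv2.imread('pics/s10.png')[:,:,::-1].astype(int)
# lid-left region: dark frame as in the shut picture, not as in the open one
for n,A,B,C,(u0,v0,u1,v1) in (('top',im,o,t9,(203,180,235,217)),('side',si,so,s10,(262,165,300,202)),('topR',im,o,t9,(241,197,273,228))):
    f=lambda X:(X[v0:v1,u0:u1].max(2)<75).astype(int)
    print(n,'diff to shut',abs(f(A)-f(B)).sum(),'diff to open',abs(f(A)-f(C)).sum(),'dark',f(A).sum(),f(B).sum(),f(C).sum())
# pane brightness / tray seen through
print('pane now',im[202:206,214:219].mean((0,1)).round(),'before',o[202:206,214:219].mean((0,1)).round())
E
```

```text
t 26.425 h -133.1 y 201.5 z 152.2 F [ 1.5 -0.4  0.1] open 0.0005779560435622569
top diff to shut 166 diff to open 401 dark 342 240 121
side diff to shut 34 diff to open 120 dark 110 106 62
topR diff to shut 149 diff to open 143 dark 355 252 236
pane now [158. 168. 162.] before [135. 145. 142.]
```

Request:
{"fn": "arm_command", "kwargs": {"increments": [[0,0.1,0,0,0,0],[0,0.2,0,0,0,0],[0,0.3,0,0,0,0],[0,0.3,0,0,0,0],[0,0.3,0,0,0,0]]}}

```text
t: 27.15
tool_pos: [0.5302, 0.3332, 0.3644]
orientation: [-0.296, -3.127, 0.001]
force: [0.7, 0.6, -0.3]
opening: 0.0004
gripper_force: 0.0
```

Request:
{"fn": "arm_command", "kwargs": {"increments": [[0,0,0,0,0,0],[0,0,0,0,0,0],[0,0,0,0,0,0],[0,0,0,0,0,0],[0,0,0,0,0,0]]}}

```text
t: 27.78
tool_pos: [0.5299, 0.3338, 0.3644]
orientation: [0.295, 3.128, 0.0]
force: [-0.4, -1.0, 0.2]
opening: 0.0005
gripper_force: 0.0
```

Run:
```python
from h import *
s=snap('side','s12.png')['image'].astype(int); f=lambda X:(X[165:202,262:300].max(2)<75).astype(int)
r=[f(cv2.imread(f'pics/{n}.png')) for n in ('s1','s11','s10')]
d=[int(abs(f(s)-x).sum()) for x in r]; print('shut, after press, open:',d)
if d[0]<60 and d[1]<40: print(close_job())
```

```text
shut, after press, open: [39, 5, 117]
the job is handed in; nothing more can be done
None
```

I handed the job in at about 28 s (no verdict came back): the left latch opened its lid normally, the right was still shut at 10.6 N so I left that bay shut and empty, and the white tray now lies in the left bay under its lid, which stayed shut in the side camera for 2 s after I let go.

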